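# Crank down the stabiliser leg of the water bath and lock it

## Task

Wind the red crank knob clockwise (seen from above) to lower the water bath's stabiliser leg until its foot has met the green pad and bears firmly on it, about 60 N, which you can feel as the crank growing heavier; never overload the leg. Leave the crank there and then push the yellow lock lever fully over, away from the robot side. Do not knock the bottle, beaker and jar about.

Things in the scene. Friction and masses are not known exactly. Their poses are not given: they have to be found in the camera images.
- stand: White water bath with an aluminium outrigger carrying a blue gear head with the crank on top and the leg below; all fixed. Origin on the bench, on the vertical axis shared by crank and leg; z up; x away from the robot's side; the bar (50 mm wide, top at 130 mm) runs along +y to the bath casing: x -110 to 110, y 190 to 510 mm, top 160 mm high. Yaw differs by up to 0.35 rad.
- gear_top (a point): Centre of the top of the blue gear head (70 x 70 mm), 145 mm above the bench, on the crank axis.
- knob_top (a point): Centre of the top of the red crank knob, 214 mm above the bench: an upright cylinder 22 mm in diameter and 46 mm tall that spins freely on its own pin, 50 mm out from the crank axis, on a flat steel crank arm whose upper face lies 48 mm below this point.
- crank (a joint): Crank angle, rad; grows clockwise seen from above. At angle a the knob is at (-50 cos a, +50 sin a) mm in the stand's frame. Starts anywhere from -1.6 to 1.6. One turn clockwise lowers the leg 16 mm. Unloaded it takes about 1.2 N along the circle at the knob; the jack is self-locking, so the crank stays where it is left, loaded or not.
- leg: Steel leg with a sprung foot below it, turning with the crank. Origin at the centre of the foot's underside while unloaded: 30 mm above the bench with the crank at 0. Once the foot touches the pad it yields about 1 mm per 15 N, so each rad of crank adds about 37 N to the leg and about 6 N to the force needed along the circle at the knob: about 12 N in all at 60 N on the leg.
- leg_foot (a point): Same point as the leg origin. 30 to 90 N on the foot is a well-set leg; over 130 N damages it. The black rubber foot is 48 mm in diameter and 10 mm thick. Below it lies a fixed green round pad, 90 mm in diameter, on the bench; its height is not measured: its top is anywhere from 6 to 18 mm above the bench.
- lock (a joint): Lock lever angle in rad: 0 open (leaning 0.5 rad to the stand's -x), 1.0 fully over (leaning 0.5 rad to the stand's +x). Stiff hinge: about 1.5 N at the tip, stays where left; it does not change the feel of the crank.
- lock_tip (a point): Tip of the yellow lock lever, a flat bar 10 x 14 mm and 50 mm long from its hinge, which lies along the stand's y at (0, 150, 136) mm in the stand's frame, in the middle of the outrigger bar near the bath. Two dark cheeks beside its lower end reach 151 mm above the bench.
- reagent: Bystander: white bottle with red cap, 56 mm in diameter, 115 mm tall, beyond the gear head on the side away from the bath. Origin at the centre of its underside.
- beaker: Bystander: glass beaker, 64 mm in diameter, 75 mm tall, on the far side of the outrigger bar. Origin at the centre of its underside.
- jar: Bystander: amber jar with blue cap, 52 mm in diameter, 70 mm tall, on the robot's side of the outrigger bar. Origin at the centre of its underside.

How it is judged:
On the way, in this order (a step that is already met when the one before it is completed fails the run):
1. the foot bears on the pad with 30 to 90 N while the lock lever is still open (contact force between leg and anything else between 30 and 90 N and value of joint lock below 0.35 rad), for 0.3 s.
2. the lock lever is pushed over (value of joint lock above 0.85 rad), for 0.2 s.
At the end, for the whole second after the job is handed in: The foot bears on the pad with 30 to 90 N, the lock lever is over (past 0.85 of 1.0 rad), and bottle, beaker and jar stand upright (contact force between leg and anything else between 30 and 90 N and value of joint lock above 0.85 rad and angle between each of reagent, beaker, jar's own z axis and vertical below 0.2 rad); the robot touches nothing.
It fails at once if the leg is overloaded: more than 130 N on the foot (contact force between leg and anything else above 130 N).
It fails at once if the lock lever is pushed over while the foot carries less than 20 N (value of joint lock above 0.6 rad and contact force between leg and anything else below 20 N).
It fails at once if the bottle, beaker or jar is moved by more than 30 mm (distance of any of reagent, beaker, jar from where it was at the start of the episode above 0.03 m).
It also fails if it takes over 72 s, if anything falls off the work surface, if the arm or the gripper's body presses on something with over 40 N, if the wrist force passes 120 N, or if a joint passes its speed limit or range.

## Robot

A 6-joint arm with a two-finger parallel gripper is mounted at the origin on the work surface. World frame = base frame: x ahead of the robot, y to its left, z up, the work surface at z = 0. Lengths are in m, angles in rad, forces in N, time in s.
With the tool pointing down it reaches from about 0.35 to 0.85 m from the base axis. Payload 8.1 kg.
Tool frame: the origin (TCP) lies at the very end of the fingers, on their centre line; the grasp point (between the pads) lies 19 mm behind it; z points along the fingers, y is the line along which they close (so a half turn about z gives the same grasp; the last joint's range is limited). The gripper opens to 93 mm and grips with 3 to 60 N. Pads are 15 mm wide; open, the fingers measure 128 mm over their backs; the gripper's body (75 mm by 188 mm) begins 65 mm behind the grasp point.
Start: joints at [1.26, 0.13, 1.488, -0, 1.523, -0.085], TCP at [0.134, 0.585, 0.219] pointing down, gripper open.
Joint ranges: [-2.96, 2.96], [-0.89, 2.26], [0.02, 2.5], [-1.34, 4.48], [0, 2.73], [-2.66, 2.66]. Speed limits (rad/s): [2.39, 2.39, 2.79, 3.14, 3.14, 3.14].

## Interface

Orientations are given as a rotation vector (axis times angle).
In Python, from plant import monitor, eyes, ticket gives the robot as it stands.
- The arm moves only by the tool arm_command, never from a script. Its argument "deltas" is a list that holds one entry, the list of rows, each a list of 6 numbers: the shift along the world's x, y, z in cm, then the turn, a rotation vector about the world's x, y, z in degrees. In form: [[[tx, ty, tz, rx, ry, rz], ...]]. A call has 1 to 12 rows; each row shifts and turns the commanded pose from where the row before left it; what a row does not reach is not made up. A row lasts 1/12 s, in which the tool goes at most 41.7 mm and 7.16 degrees, less where a joint would pass 70% of its speed; a pose out of reach is approached as far as the arm can. A call is refused whole if a number of a shift passes 4.17 or a number of a turn 7.16, either way. A call with a gripper value outside its range is refused whole. "gripper" is the opening, from -1 (shut) to 1 (fully open), set as the call begins (left out, the last holds). The fingers move at their own pace and stop on an object; "squeeze" is the grip in N (left out, the last holds). Time passes only in rows, so rows that do not move let the fingers close. It gives the time, the measured TCP pose, the force, the opening and the grip force at its end, in the units of the state.
- monitor.read_state(): the state, without advancing time (a new reading comes with each control period).
- eyes.read_camera(name): name is "side" or "top" or "wrist"; returns the picture (420x560x3 uint8, blue, green, red); there is no depth.
- eyes.camera_model(name): a dict with "fx", "fy", "cx", "cy" (pixels), "rvec" (rotation vector, rad) and "tvec" (3), from world to camera coordinates, as OpenCV has them. Camera axes: x right, y down, z forward; pixel columns grow to the right and rows downward; lengths in m; the calibration is good to about 2 mm. The wrist camera is an equidistant fisheye: a pixel r from the principal point sees the ray r / f radians off the axis. A picture is of the moment at which its call begins: read the wrist's pose just before it. camera_model takes no time and is no camera call; for the wrist camera it gives the pose at the moment of the call.
- ticket.close_job(): hands the job in; it is judged then, once.
The state is a dict: "t": time; "q": joint angles; "dq": joint speeds; "joint_torque": joint torques, N m; "tool_pos": TCP position; "orientation": TCP orientation; "force": force on the tool from outside, world axes, zero at the start; "wrist_torque": the same for the moment, N m; "opening": finger opening in m; "gripper_force": force on a finger pad.
Only numpy, scipy, OpenCV 4.12 (cv2) and the standard library are available. Lean on these libraries where they do the work, as an engineer would, in place of code of your own. Each camera call takes 0.05 s, during which the arm holds its last target. There are 200 camera calls.

## Working session

There is one attempt and no reset: what is moved stays moved. The work goes in short steps, Python scripts to look and compute and a tool call to move; the robot and the scene stay as the last step left them, time stands still between calls to the robot, and variables do not carry over. Pictures are saved under pics/ and viewed, at most 10 in all, crops included, and the job is handed in when it is done.

Besides the shell and the picture viewer there is one more tool, called by a JSON object that holds its "name" and its "arguments". arm_command: Moves the arm, as the interface text tells. Its arguments: {"type":"object","properties":{"deltas":{"type":"array"},"gripper":{"type":"number"},"squeeze":{"type":"number"}},"required":["deltas"]}

```bash
mkdir -p pics; python3 - <<'E'
from plant import monitor, eyes
import cv2, numpy as np
s=monitor.read_state(); print({k:np.round(v,3).tolist() for k,v in s.items()})
for n in("side","top"):
    im=eyes.read_camera(n); cv2.imwrite(f"pics/{n}0.png",im); print(n,{k:np.round(v,4).tolist() for k,v in eyes.camera_model(n).items()})
E
```

```text
{'t': 0.0, 'q': [1.26, 0.131, 1.489, -0.0, 1.523, -0.085], 'dq': [-0.0, 0.001, 0.0, -0.0, 0.0, -0.0], 'joint_torque': [-0.002, -55.982, -49.177, 0.077, 0.035, -0.0], 'tool_pos': [0.134, 0.584, 0.218], 'orientation': [-0.354, -3.121, 0.003], 'force': [-0.268, -0.116, 0.119], 'wrist_torque': [-0.007, 0.023, 0.023], 'gripper_force': 0.0, 'opening': 0.093}
side {'fx': 437.308, 'fy': 437.308, 'cx': 279.143, 'cy': 214.9791, 'rvec': [0.7736, -2.6685, 0.9704], 'tvec': [0.408, 0.3962, 0.6268]}
top {'fx': 438.5299, 'fy': 438.5299, 'cx': 270.9039, 'cy': 212.8004, 'rvec': [1.9752, -2.2503, 0.2511], 'tvec': [-0.063, 0.6029, 0.8414]}
```

View pics/side0.png

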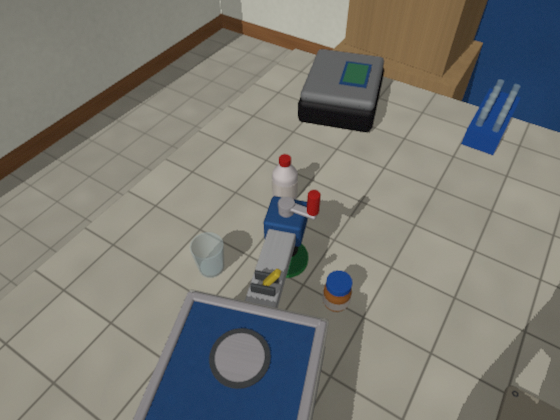

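View pics/top0.png

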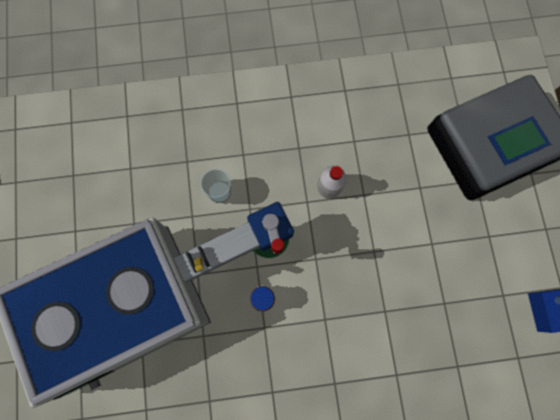

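```bash
cat > h.py <<'E'
import cv2, numpy as np
from plant import eyes
def cam(n):
    m=eyes.camera_model(n); R=cv2.Rodrigues(np.array(m["rvec"],float))[0]; t=np.array(m["tvec"],float).ravel()
    return m,R,t
def ray(n,p):
    m,R,t=cam(n); d=np.array([(p[0]-m["cx"])/m["fx"],(p[1]-m["cy"])/m["fy"],1.]); d=R.T@d; return -R.T@t,d/np.linalg.norm(d)
def tri(a,b):
    (o1,d1),(o2,d2)=ray("side",a),ray("top",b)
    s=np.linalg.lstsq(np.c_[d1,-d2],o2-o1,rcond=None)[0]
    p,q=o1+s[0]*d1,o2+s[1]*d2; return (p+q)/2,np.linalg.norm(p-q)
def atz(n,p,z):
    o,d=ray(n,p); return o+d*(z-o[2])/d[2]
def proj(n,P):
    m,R,t=cam(n); c=R@np.array(P)+t; return m["fx"]*c[0]/c[2]+m["cx"],m["fy"]*c[1]/c[2]+m["cy"]
E
python3 - <<'E'
from h import *
a=cv2.imread("pics/side0.png")[150:310,240:350]; b=cv2.imread("pics/top0.png")[195:285,170:300]
a=cv2.resize(a,None,fx=3.6,fy=3.6,interpolation=2);b=cv2.resize(b,None,fx=3,fy=3,interpolation=2)
c=np.zeros((600,800,3),np.uint8);c[:576,:396]=a[:576,:396];c[:270,400:790]=b
cv2.imwrite("pics/c.png",c)
print(tri((314,193.5),(278,243)), tri((286,213),(270,224)))
for n,p,z in(("top",(263,298),.07),("top",(336,173),.115),("top",(217,192),.03)): print(atz(n,p,z))
E
```

```text
(array([ 0.50406445, -0.14072379,  0.21021975]), np.float64(0.0008639204759830795)) (array([ 0.55287786, -0.1335467 ,  0.13713623]), np.float64(4.211210955713102e-05))
[ 0.42001099 -0.10255151  0.07      ]
[ 0.64277122 -0.27823453  0.115     ]
[ 0.65827655 -0.0318334   0.03      ]
```

View pics/c.png

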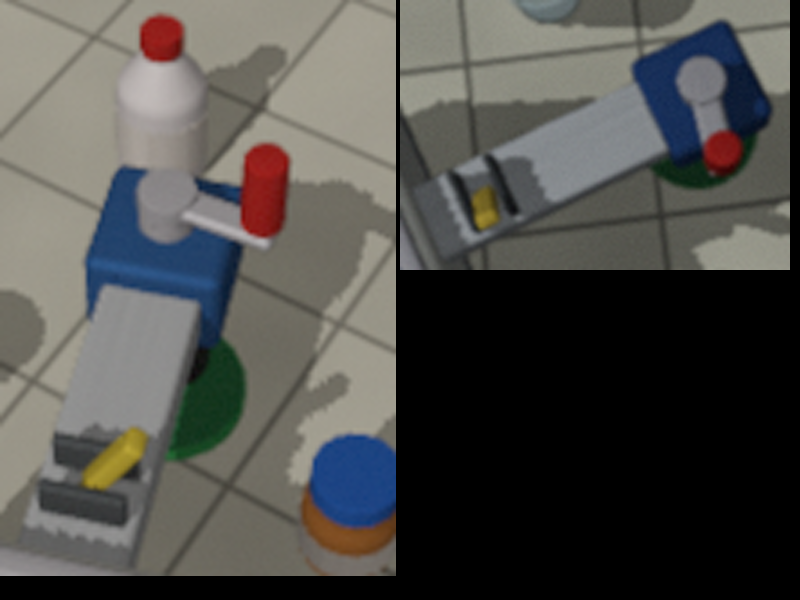

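```bash
python3 - <<'E'
from h import *
from scipy.optimize import least_squares
S=lambda u,v:(u/3.6+240,v/3.6+150)
T=lambda u,v:((u-400)/3+170,v/3+195)
print("knob",tri(S(266,157),T(724,150)),"hub",tri(S(168,190),T(701,79)))
print("lock",tri(S(138,438),T(485,192)))
obs=[("side",S(266,157),"k"),("top",T(724,150),"k"),("side",S(168,190),"h"),("top",T(701,79),"h"),
("top",T(724,22),(35,-35,145)),("top",T(635,66),(35,35,145)),("top",T(681,163),(-35,35,145)),
("side",S(124,169),(35,-35,145)),
("side",S(138,440),"l"),("top",T(484,194),"l")]
def pts(x):
    c,s=np.cos(x[2]),np.sin(x[2]);R=np.array([[c,-s,0],[s,c,0],[0,0,1]]);o=[x[0],x[1],0]
    L={"k":(-50*np.cos(x[3]),50*np.sin(x[3]),214),"h":(0,0,x[4]*1000),"l":(-24,150,180)}
    return lambda k:R@(np.array(L[k] if isinstance(k,str) else k)/1000)+o
f=lambda x:np.concatenate([np.subtract(proj(n,pts(x)(k)),p) for n,p,k in obs])
r=least_squares(f,[.55,-.13,0,0,.17],loss="soft_l1")
print(r.x,np.round(f(r.x).reshape(-1,2),1).tolist())
P=pts(r.x)
for n,k in(("knob",'k'),("lock",'l'),("hinge",(0,150,136))):print(n,P(k))
np.save("x.npy",r.x)
E
```

```text
knob (array([ 0.50200304, -0.1397067 ,  0.2114833 ]), np.float64(0.0023151297834030334)) hub (array([ 0.55222443, -0.13403923,  0.16483188]), np.float64(0.0004219098193050561))
lock (array([ 0.49259173, -0.00057627,  0.17248742]), np.float64(0.015075941827263711))
[ 0.55007582 -0.13360494  0.30096092  0.19199351  0.1669646 ] [[1.4, -0.2], [-0.5, 0.2], [0.8, -0.2], [-0.0, 1.1], [1.3, -1.8], [-2.8, -1.3], [-2.7, -0.0], [-0.6, -3.7], [-0.4, -0.3], [0.2, 8.6]]
knob [ 0.50037238 -0.13904254  0.214     ]
lock [0.48268886 0.00253836 0.18      ]
hinge [0.50561011 0.00965287 0.136     ]
```

{"name": "arm_command", "arguments": {"deltas": [[[1.5, -3, 2, 0, 0, 0], [1.5, -3, 2, 0, 0, 0], [1.5, -3, 0, 0, 0, 0], [1.5, -3, 0, 0, 0, 0], [1.5, -3, 0, 0, 0, 0], [1.5, -3, 0, 0, 0, 0], [1.5, -3, 0, 0, 0, 0], [1.5, -3, 0, 0, 0, 0], [1.5, -3, 0, 0, 0, 0], [1.5, -3, 0, 0, 0, 0], [1.5, -3, 0, 0, 0, 0], [1.5, -3, 0, 0, 0, 0]]], "gripper": 1}}

```text
t: 1.1
tool_pos: [0.3145, 0.2232, 0.2584]
orientation: [-0.353, -3.122, 0.0]
force: [0.3, -0.7, -0.0]
opening: 0.0927
gripper_force: 0.0
```

{"name": "arm_command", "arguments": {"deltas": [[[1.5, -3, 0, 0, 0, 0], [1.5, -3, 0, 0, 0, 0], [1.5, -3, 0, 0, 0, 0], [1.5, -3, 0, 0, 0, 0], [1.5, -3, 0, 0, 0, 0], [1.5, -3, 0, 0, 0, 0], [1.5, -3, 0, 0, 0, 0], [1.5, -3, 0, 0, 0, 0], [1.5, -3, 0, 0, 0, 0], [1.5, -3, 0, 0, 0, 0], [1.5, -3, 0, 0, 0, 0], [1, -2, 0, 0, 0, 0]]]}}

```text
t: 2.1
tool_pos: [0.4897, -0.1279, 0.2579]
orientation: [-0.356, -3.121, 0.001]
force: [0.5, 0.0, 1.6]
opening: 0.0935
gripper_force: 0.0
```

```bash
python3 - <<'E'
from h import *
from plant import monitor
s=monitor.read_state(); print(s["t"],s["tool_pos"],s["orientation"],s["force"])
R=cv2.Rodrigues(np.array(s["orientation"],float))[0];print(np.round(R,3).tolist())
m,Rc,t=cam("wrist"); print(m)
im=eyes.read_camera("wrist"); 
for P in([.5004,-.139,.214],[.502,-.1397,.214],[.552,-.134,.167]):
    c=Rc@np.array(P)+t; th=np.arctan2(np.hypot(c[0],c[1]),c[2]); k=m["fx"]*th/np.hypot(c[0],c[1])
    u=(m["cx"]+k*c[0],m["cy"]+k*c[1]); print(u)
    cv2.circle(im,(int(u[0]),int(u[1])),2,(0,255,0),-1)
cv2.imwrite("pics/w.png",im)
E
```

```text
2.1 [ 0.48972552 -0.12789047  0.2579147 ] [-3.55978720e-01 -3.12061685e+00  6.22778794e-04] [0.50817065 0.02919532 1.61792816]
[[-0.974, 0.225, -0.001], [0.225, 0.974, -0.0], [0.001, -0.0, -1.0]]
{'fx': 325.19226210127806, 'fy': 325.19226210127806, 'cx': 273.77269929170996, 'cy': 207.63442295711405, 'rvec': array([-2.27742005, -1.81119428, -0.25812809]), 'tvec': array([ 0.01396286, -0.52978496,  0.28853234])}
(np.float64(261.369049696362), np.float64(247.63055388082606))
(np.float64(260.94637783936633), np.float64(249.85853769661995))
(np.float64(282.410763128194), np.float64(277.21533965997867))
```

View pics/w.png

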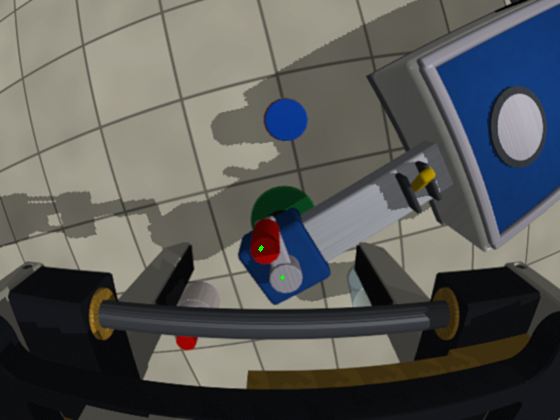

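{"name": "arm_command", "arguments": {"deltas": [[[1.1, -1.0, -2, 0, 0, 0], [0, 0, -2, 0, 0, 0], [0, 0, -2, 0, 0, 0], [0, 0, -2, 0, 0, 0], [0, 0, 0, 0, 0, 0], [0, 0, 0, 0, 0, 0]]]}}

```text
t: 2.65
tool_pos: [0.4991, -0.1346, 0.1774]
orientation: [-0.353, -3.118, -0.001]
force: [0.5, -0.1, 0.1]
opening: 0.0929
gripper_force: 0.0
```

{"name": "arm_command", "arguments": {"deltas": [[[0, 0, 0, 0, 0, 0], [0, 0, 0, 0, 0, 0], [0, 0, 0, 0, 0, 0], [0, 0, 0, 0, 0, 0], [0, 0, 0, 0, 0, 0], [0, 0, 0, 0, 0, 0], [0, 0, 0, 0, 0, 0], [0, 0, 0, 0, 0, 0]]], "gripper": -0.8, "squeeze": 25}}

```text
t: 3.32
tool_pos: [0.5003, -0.1353, 0.1787]
orientation: [0.354, 3.122, -0.0]
force: [-0.8, -0.2, -0.1]
opening: 0.0442
gripper_force: 0.0
```

{"name": "arm_command", "arguments": {"deltas": [[[0, 0, 0, 0, 0, 0], [0, 0, 0, 0, 0, 0], [0, 0, 0, 0, 0, 0], [0, 0, 0, 0, 0, 0], [0, 0, 0, 0, 0, 0], [0, 0, 0, 0, 0, 0]]]}}

```text
t: 3.82
tool_pos: [0.5002, -0.1353, 0.1786]
orientation: [-0.354, -3.121, 0.0]
force: [-0.7, 0.2, 0.6]
opening: 0.0215
gripper_force: 25.0
```

```bash
python3 - <<'E'
from h import *
from plant import monitor
s=monitor.read_state(); print(s["t"],s["tool_pos"],s["force"],s["opening"],s["gripper_force"])
im=eyes.read_camera("wrist")
m,Rc,t=cam("wrist")
cv2.imwrite("pics/w2.png",im[150:350,130:430].repeat(2,0).repeat(2,1))
E
```

```text
3.8167 [ 0.5002382  -0.13527961  0.17859736] [-0.74643513  0.15783952  0.55376081] 0.02149280107119384 25.000055730342865
```

View pics/w2.png

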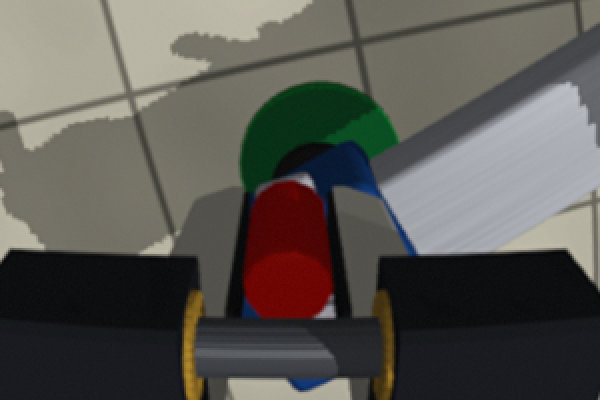

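```bash
python3 - <<'E'
import numpy as np
b=np.radians(-4+7.5*np.arange(49)); P=np.round(np.c_[-5*np.cos(b),5*np.sin(b)],2); d=np.diff(P,axis=0)
for i in range(4): print(", ".join("[%.2f, %.2f, 0, 0, 0, 0]"%tuple(r+0.) for r in d[12*i:12*i+12]))
E
```

```text
[0.00, 0.66, 0, 0, 0, 0], [0.08, 0.64, 0, 0, 0, 0], [0.17, 0.64, 0, 0, 0, 0], [0.25, 0.60, 0, 0, 0, 0], [0.32, 0.57, 0, 0, 0, 0], [0.40, 0.52, 0, 0, 0, 0], [0.46, 0.46, 0, 0, 0, 0], [0.51, 0.41, 0, 0, 0, 0], [0.57, 0.32, 0, 0, 0, 0], [0.60, 0.26, 0, 0, 0, 0], [0.63, 0.17, 0, 0, 0, 0], [0.65, 0.09, 0, 0, 0, 0]
[0.66, 0.00, 0, 0, 0, 0], [0.64, -0.08, 0, 0, 0, 0], [0.64, -0.17, 0, 0, 0, 0], [0.60, -0.25, 0, 0, 0, 0], [0.57, -0.32, 0, 0, 0, 0], [0.52, -0.40, 0, 0, 0, 0], [0.46, -0.46, 0, 0, 0, 0], [0.41, -0.51, 0, 0, 0, 0], [0.32, -0.57, 0, 0, 0, 0], [0.26, -0.60, 0, 0, 0, 0], [0.17, -0.63, 0, 0, 0, 0], [0.09, -0.65, 0, 0, 0, 0]
[0.00, -0.66, 0, 0, 0, 0], [-0.08, -0.64, 0, 0, 0, 0], [-0.17, -0.64, 0, 0, 0, 0], [-0.25, -0.60, 0, 0, 0, 0], [-0.32, -0.57, 0, 0, 0, 0], [-0.40, -0.52, 0, 0, 0, 0], [-0.46, -0.46, 0, 0, 0, 0], [-0.51, -0.41, 0, 0, 0, 0], [-0.57, -0.32, 0, 0, 0, 0], [-0.60, -0.26, 0, 0, 0, 0], [-0.63, -0.17, 0, 0, 0, 0], [-0.65, -0.09, 0, 0, 0, 0]
[-0.66, 0.00, 0, 0, 0, 0], [-0.64, 0.08, 0, 0, 0, 0], [-0.64, 0.17, 0, 0, 0, 0], [-0.60, 0.25, 0, 0, 0, 0], [-0.57, 0.32, 0, 0, 0, 0], [-0.52, 0.40, 0, 0, 0, 0], [-0.46, 0.46, 0, 0, 0, 0], [-0.41, 0.51, 0, 0, 0, 0], [-0.32, 0.57, 0, 0, 0, 0], [-0.26, 0.60, 0, 0, 0, 0], [-0.17, 0.63, 0, 0, 0, 0], [-0.09, 0.65, 0, 0, 0, 0]
```

First half quadrant, checking forces.

{"name": "arm_command", "arguments": {"deltas": [[[0.0, 0.66, 0, 0, 0, 0], [0.08, 0.64, 0, 0, 0, 0], [0.17, 0.64, 0, 0, 0, 0], [0.25, 0.6, 0, 0, 0, 0], [0.32, 0.57, 0, 0, 0, 0], [0.4, 0.52, 0, 0, 0, 0]]]}}

```text
t: 4.37
tool_pos: [0.5127, -0.0979, 0.1786]
orientation: [-0.353, -3.121, -0.0]
force: [-1.4, -0.5, -0.3]
opening: 0.0213
gripper_force: 25.0
```

{"name": "arm_command", "arguments": {"deltas": [[[0.46, 0.46, 0, 0, 0, 0], [0.51, 0.41, 0, 0, 0, 0], [0.57, 0.32, 0, 0, 0, 0], [0.6, 0.26, 0, 0, 0, 0], [0.63, 0.17, 0, 0, 0, 0], [0.65, 0.09, 0, 0, 0, 0]]]}}

```text
t: 4.87
tool_pos: [0.5475, -0.0812, 0.1786]
orientation: [0.353, 3.122, 0.001]
force: [-0.8, 2.7, 1.4]
opening: 0.0221
gripper_force: 25.0
```

{"name": "arm_command", "arguments": {"deltas": [[[0.66, 0, 0, 0, 0, 0], [0.64, -0.08, 0, 0, 0, 0], [0.64, -0.17, 0, 0, 0, 0], [0.6, -0.25, 0, 0, 0, 0], [0.57, -0.32, 0, 0, 0, 0], [0.52, -0.4, 0, 0, 0, 0], [0.46, -0.46, 0, 0, 0, 0], [0.41, -0.51, 0, 0, 0, 0], [0.32, -0.57, 0, 0, 0, 0], [0.26, -0.6, 0, 0, 0, 0], [0.17, -0.63, 0, 0, 0, 0], [0.09, -0.65, 0, 0, 0, 0]]]}}

```text
t: 5.87
tool_pos: [0.6001, -0.1293, 0.1786]
orientation: [-0.354, -3.121, 0.001]
force: [-0.3, 1.0, 0.5]
opening: 0.0218
gripper_force: 25.0
```

{"name": "arm_command", "arguments": {"deltas": [[[0, -0.66, 0, 0, 0, 0], [-0.08, -0.64, 0, 0, 0, 0], [-0.17, -0.64, 0, 0, 0, 0], [-0.25, -0.6, 0, 0, 0, 0], [-0.32, -0.57, 0, 0, 0, 0], [-0.4, -0.52, 0, 0, 0, 0], [-0.46, -0.46, 0, 0, 0, 0], [-0.51, -0.41, 0, 0, 0, 0], [-0.57, -0.32, 0, 0, 0, 0], [-0.6, -0.26, 0, 0, 0, 0], [-0.63, -0.17, 0, 0, 0, 0], [-0.65, -0.09, 0, 0, 0, 0]]]}}

```text
t: 6.87
tool_pos: [0.5534, -0.1812, 0.1786]
orientation: [0.353, 3.121, 0.002]
force: [0.5, 6.7, 1.5]
opening: 0.0212
gripper_force: 25.0
```

{"name": "arm_command", "arguments": {"deltas": [[[-0.66, 0.05, 0, 0, 0, 0], [-0.64, 0.11, 0, 0, 0, 0], [-0.64, 0.17, 0, 0, 0, 0], [-0.6, 0.25, 0, 0, 0, 0], [-0.57, 0.32, 0, 0, 0, 0], [-0.52, 0.4, 0, 0, 0, 0]]]}}

```text
t: 7.37
tool_pos: [0.5169, -0.1686, 0.1786]
orientation: [0.354, 3.121, -0.001]
force: [2.8, 1.4, -1.6]
opening: 0.0217
gripper_force: 25.0
```

{"name": "arm_command", "arguments": {"deltas": [[[-0.46, 0.46, 0, 0, 0, 0], [-0.41, 0.51, 0, 0, 0, 0], [-0.32, 0.57, 0, 0, 0, 0], [-0.26, 0.6, 0, 0, 0, 0], [-0.17, 0.63, 0, 0, 0, 0], [-0.09, 0.65, 0, 0, 0, 0]]]}}

```text
t: 7.87
tool_pos: [0.5001, -0.1339, 0.1787]
orientation: [0.354, 3.122, -0.001]
force: [2.6, -0.6, -3.3]
opening: 0.0215
gripper_force: 25.0
```

{"name": "arm_command", "arguments": {"deltas": [[[0.0, 0.66, 0, 0, 0, 0], [0.08, 0.64, 0, 0, 0, 0], [0.17, 0.64, 0, 0, 0, 0], [0.25, 0.6, 0, 0, 0, 0], [0.32, 0.57, 0, 0, 0, 0], [0.4, 0.52, 0, 0, 0, 0]]]}}

```text
t: 8.37
tool_pos: [0.5129, -0.0976, 0.1786]
orientation: [-0.354, -3.122, 0.0]
force: [2.9, -2.7, -1.9]
opening: 0.0215
gripper_force: 25.0
```

{"name": "arm_command", "arguments": {"deltas": [[[0.46, 0.46, 0, 0, 0, 0], [0.51, 0.41, 0, 0, 0, 0], [0.57, 0.32, 0, 0, 0, 0], [0.6, 0.26, 0, 0, 0, 0], [0.63, 0.17, 0, 0, 0, 0], [0.65, 0.09, 0, 0, 0, 0]]]}}

```text
t: 8.87
tool_pos: [0.5467, -0.0811, 0.1786]
orientation: [-0.354, -3.12, 0.001]
force: [-6.5, -4.8, 1.9]
opening: 0.0217
gripper_force: 25.0
```

{"name": "arm_command", "arguments": {"deltas": [[[0.66, 0, 0, 0, 0, 0], [0.64, -0.08, 0, 0, 0, 0], [0.32, -0.09, 0, 0, 0, 0]]]}}

```text
t: 9.12
tool_pos: [0.5629, -0.0827, 0.1786]
orientation: [-0.354, -3.12, 0.0]
force: [-6.8, -1.8, 4.5]
opening: 0.0217
gripper_force: 25.0
```

{"name": "arm_command", "arguments": {"deltas": [[[0, 0, 0, 0, 0, 0], [0, 0, 0, 0, 0, 0], [0, 0, 0, 0, 0, 0]]]}}

```text
t: 9.37
tool_pos: [0.5636, -0.0829, 0.1787]
orientation: [0.354, 3.12, -0.0]
force: [1.4, -4.1, -1.4]
opening: 0.0215
gripper_force: 25.0
```

{"name": "arm_command", "arguments": {"deltas": [[[0.31, -0.09, 0, 0, 0, 0], [0.31, -0.11, 0, 0, 0, 0], [0.3, -0.13, 0, 0, 0, 0]]]}}

```text
t: 9.62
tool_pos: [0.5708, -0.0855, 0.1786]
orientation: [-0.353, -3.118, -0.001]
force: [-9.3, 0.3, 6.3]
opening: 0.0213
gripper_force: 25.0
```

{"name": "arm_command", "arguments": {"deltas": [[[0.29, -0.15, 0, 0, 0, 0], [0.28, -0.17, 0, 0, 0, 0], [0.27, -0.19, 0, 0, 0, 0]]]}}

```text
t: 9.87
tool_pos: [0.5791, -0.0902, 0.1787]
orientation: [-0.353, -3.118, -0.002]
force: [-9.8, 2.1, 6.4]
opening: 0.0217
gripper_force: 25.0
```

{"name": "arm_command", "arguments": {"deltas": [[[0.25, -0.21, 0, 0, 0, 0], [0.24, -0.22, 0, 0, 0, 0], [0.22, -0.24, 0, 0, 0, 0]]]}}

```text
t: 10.12
tool_pos: [0.5862, -0.0963, 0.1787]
orientation: [-0.352, -3.118, -0.004]
force: [-9.7, 5.2, 7.3]
opening: 0.0217
gripper_force: 25.0
```

{"name": "arm_command", "arguments": {"deltas": [[[0, 0, 0, 0, 0, 0], [0, 0, 0, 0, 0, 0], [0, 0, 0, 0, 0, 0], [0, 0, 0, 0, 0, 0], [0, 0, 0, 0, 0, 0], [0, 0, 0, 0, 0, 0]]], "gripper": 0.2}}

```text
t: 10.62
tool_pos: [0.5876, -0.0977, 0.1786]
orientation: [0.354, 3.121, 0.0]
force: [-0.0, -0.5, -0.3]
opening: 0.0543
gripper_force: 0.0
```

{"name": "arm_command", "arguments": {"deltas": [[[0, 0, 2, 0, 0, 0], [0, 0, 2, 0, 0, 0], [0, 0, 2, 0, 0, 0], [0, 0, 2, 0, 0, 0]]]}}

```text
t: 10.95
tool_pos: [0.5875, -0.0978, 0.2594]
orientation: [-0.354, -3.121, -0.0]
force: [0.8, 0.4, 0.5]
opening: 0.056
gripper_force: 0.0
```

{"name": "arm_command", "arguments": {"deltas": [[[-1.7, 1.1, 0, 0, 0, 5], [-1.7, 1.2, 0, 0, 0, 5], [-1.7, 1.1, 0, 0, 0, 5], [-1.7, 1.2, 0, 0, 0, 5], [-1.7, 1.1, 0, 0, 0, 5], [-1.7, 1.2, 0, 0, 0, 5], [-1.7, 1.2, 0, 0, 0, 0], [-1.4, 1.0, 0, 0, 0, 0], [0, 0, 0, 0, 0, 0], [0, 0, 0, 0, 0, 0]]], "gripper": -1}}

```text
t: 11.78
tool_pos: [0.4546, -0.0066, 0.2591]
orientation: [-0.467, 3.105, -0.001]
force: [0.8, -0.0, 0.2]
opening: 0.0009
gripper_force: 0.0
```

```bash
python3 - <<'E'
from h import *
from plant import monitor
s=monitor.read_state(); print({k:np.round(v,3).tolist() for k,v in s.items()})
a=eyes.read_camera("side")[150:330,230:400].repeat(3,0).repeat(3,1); b=eyes.read_camera("wrist")[60:420,100:370]
c=np.zeros((540,785,3),np.uint8);c[:,:510]=a;c[:360,513:783]=b
cv2.imwrite("pics/d.png",c)
E
```

```text
{'t': 11.783, 'q': [-0.127, -0.287, 1.811, -0.0, 1.616, -1.997], 'dq': [-0.016, 0.033, -0.024, -0.004, -0.009, -0.005], 'joint_torque': [0.61, -35.821, -48.979, 0.068, 0.321, 0.126], 'tool_pos': [0.455, -0.007, 0.259], 'orientation': [-0.467, 3.105, -0.001], 'force': [0.758, -0.008, 0.152], 'wrist_torque': [0.047, 0.021, 0.004], 'gripper_force': 0.0, 'opening': 0.001}
```

View pics/d.png

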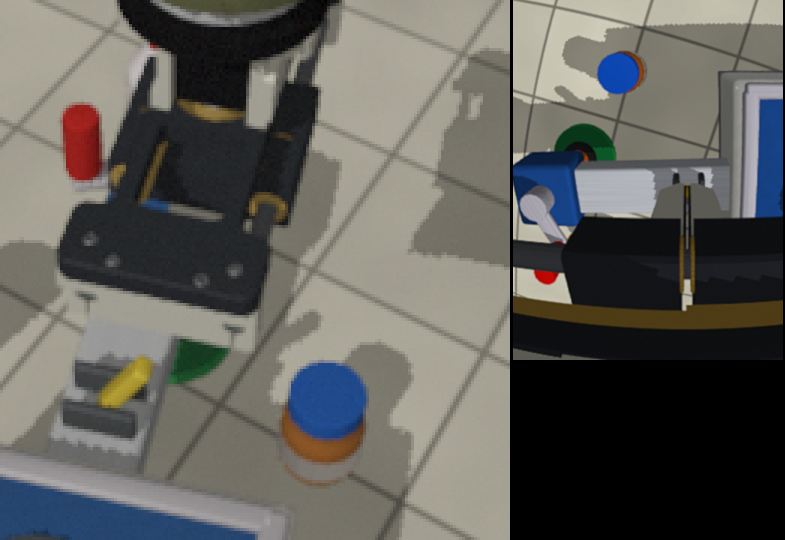

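```bash
python3 - <<'E'
from h import *
R=np.array([[.955,-.2955],[.2955,.955]])
S=lambda x,y,z:[*(R@[x/1e3,y/1e3]+[.5502,-.1315]),z/1e3]
m,Rc,t=cam("wrist")
def w(P):
    c=Rc@np.array(P)+t; th=np.arctan2(np.hypot(c[0],c[1]),c[2]); k=m["fx"]*th/np.hypot(c[0],c[1]); return m["cx"]+k*c[0]-100+513,m["cy"]+k*c[1]-60
def s(P): u=proj("side",P); return (u[0]-230)*3,(u[1]-150)*3
for n,P in(("tcp",[.4546,-.0066,.259]),("tip",S(-24,150,180)),("hinge",S(0,150,136)),("cheek-tops",S(0,150,151)),("knob",[.5875,-.0978,.214])): print(n,P,s(P),w(P))
E
```

```text
tcp [0.4546, -0.0066, 0.259] (np.float64(205.53968482328025), np.float64(284.0768913931929)) (np.float64(687.5493977030351), np.float64(196.6715175243363))
tip [np.float64(0.482955), np.float64(0.0046579999999999955), 0.18] (np.float64(141.06464075526657), np.float64(368.604112839093)) (np.float64(690.2452763970421), np.float64(189.74399221578736))
hinge [np.float64(0.5058750000000001), np.float64(0.011749999999999983), 0.136] (np.float64(98.25804345239459), np.float64(403.75825147755694)) (np.float64(689.7426323910056), np.float64(194.1216666166543))
cheek-tops [np.float64(0.5058750000000001), np.float64(0.011749999999999983), 0.151] (np.float64(97.22049712438428), np.float64(388.697056860889)) (np.float64(689.8821408706067), np.float64(200.75786863685272))
knob [0.5875, -0.0978, 0.214] (np.float64(80.93517236920957), np.float64(114.99864387161028)) (np.float64(543.9598554430814), np.float64(273.92220081227254))
```

{"name": "arm_command", "arguments": {"deltas": [[[0, 0, -3, 0, 0, 0], [0, 0, -3, 0, 0, 0], [0, 0, -3, 0, 0, 0], [0, 0, -0.7, 0, 0, 0], [0.67, 0.3, 0, 0, 0, 0], [0.67, 0.2, 0, 0, 0, 0]]]}}

```text
t: 12.38
tool_pos: [0.469, -0.002, 0.1625]
orientation: [-0.465, 3.107, -0.0]
force: [-0.1, -0.3, 1.0]
opening: 0.0003
gripper_force: 0.0
```

{"name": "arm_command", "arguments": {"deltas": [[[0.57, 0.18, 0, 0, 0, 0], [0.57, 0.18, 0, 0, 0, 0], [0.57, 0.18, 0, 0, 0, 0], [0.57, 0.18, 0, 0, 0, 0], [0.57, 0.18, 0, 0, 0, 0], [0.38, 0.12, 0, 0, 0, 0]]]}}

```text
t: 12.88
tool_pos: [0.5012, 0.0086, 0.1621]
orientation: [-0.466, 3.106, -0.0]
force: [-2.3, -0.4, 1.4]
opening: 0.0005
gripper_force: 1.3
```

{"name": "arm_command", "arguments": {"deltas": [[[0.25, 0.08, 0, 0, 0, 0], [0.25, 0.08, 0, 0, 0, 0], [0, 0, 0, 0, 0, 0]]]}}

```text
t: 13.13
tool_pos: [0.5046, 0.0098, 0.1612]
orientation: [0.466, -3.104, 0.0]
force: [-4.9, -2.2, 2.9]
opening: 0.0005
gripper_force: 3.1
```

{"name": "arm_command", "arguments": {"deltas": [[[0.15, 0.05, 0, 0, 0, 0], [0.1, 0.03, 0, 0, 0, 0], [0, 0, 0, 0, 0, 0]]]}}

```text
t: 13.38
tool_pos: [0.5052, 0.01, 0.1609]
orientation: [0.465, -3.1, 0.001]
force: [-13.9, -4.9, 8.7]
opening: 0.0005
gripper_force: 8.7
```

{"name": "arm_command", "arguments": {"deltas": [[[-2, -0.6, 0, 0, 0, 0], [-3, -0.9, 0, 0, 0, 0], [0, 0, 4, 0, 0, 0], [0, 0, 4, 0, 0, 0], [-3, 2, 2, 0, 0, 0], [-3, 4, 0, 0, 0, 0], [-2, 4, 0, 0, 0, 0], [0, 4, 0, 0, 0, 0], [0, 4, 0, 0, 0, 0], [0, 0, 0, 0, 0, 0], [0, 0, 0, 0, 0, 0], [0, 0, 0, 0, 0, 0]]]}}

```text
t: 14.38
tool_pos: [0.3841, 0.1664, 0.2615]
orientation: [0.468, -3.106, 0.001]
force: [0.3, -0.3, -0.9]
opening: 0.0004
gripper_force: 0.0
```

```bash
python3 - <<'E'
from h import *
from plant import monitor
s=monitor.read_state(); print(s["t"],s["tool_pos"],s["force"])
a=eyes.read_camera("side")[140:320,190:360].repeat(3,0).repeat(3,1); b=eyes.read_camera("top")[140:320,170:350]
c=np.zeros((540,790,3),np.uint8);c[:,:510]=a;c[:270,515:785]=cv2.resize(b,(270,270))
cv2.imwrite("pics/e.png",c)
E
```

```text
14.3833 [0.38410757 0.16639446 0.26145165] [ 0.31282564 -0.27257675 -0.88896047]
```

View pics/e.png

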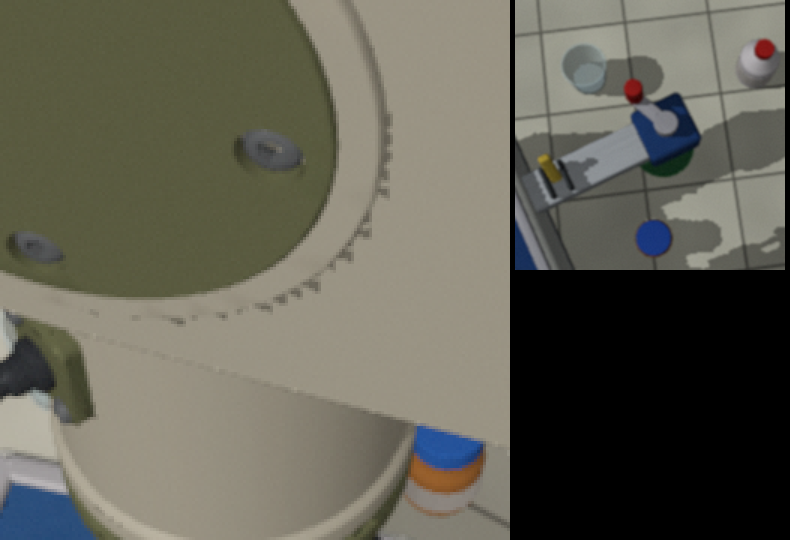

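The top view shows the lever leaning to the far side (tip near crop pixel 543,158), the knob still where I left it (634,90), and the bottle, beaker and jar standing. The arm blocks the side view.

```bash
python3 -c "
from plant import ticket
print(ticket.close_job())"
```

```text
the job is handed in; nothing more can be done
None
```

I wound the leg down onto the pad to about 58 N (estimated from the crank force, not measured directly), pushed the lock lever over to its stop, and handed the job in at about 14 s; the bottle, beaker and jar are still standing, and no verdict came back.

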